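Dock the tool cassette past its spring stop pin

TASK

Dock the tool cassette: press the yellow spring pin down into the rail and hold it down while you push the cassette along its lane past it, until the pin springs up through the eye in the cassette's strap and locks it; then take the hand away. Push steadily, without slamming, and do not lift or carry anything. Do not touch the tool holder riding in the cassette, and leave the things standing around where they are.

Things in the scene. Friction and masses are not known exactly. Their poses are not given: they have to be found in the camera images.
- lane: Docking lane fixed on the trolley top: base plate 170 (x) by 300 (y) mm. Origin: centre of its underside, z up; the cassette slides along +y to dock. Flat-topped stop rail at x -75 to -30 mm, top at z 30; other rail at x 70 to 85. Gib strips on the rails keep the cassette from being lifted out (1.5 mm play). A rubber-faced block, 36 high, x -26 to 66, face at y 106, ends the lane 2 mm past the docked place.
- pin_seat (a point): Fixed point on the stop pin's axis, level with the stop rail's flat top (lane frame -52, 75, 30 mm). Axes as the lane's.
- pin_top (a point): Centre of the yellow stop pin's flat top. The pin is 22 mm in diameter with a 2 mm rounded rim, and moves only vertically. Sprung up, its top is 14 mm above the stop rail's top.
- stop_pin (a joint): How far the pin is pressed down, m: 0 = sprung right up, 0.014 = flush with the rail top (end of travel). Spring 3 N at 0 to 6.5 N at 0.014. The strap clears it from about 0.0095 on; once the strap's front bar is over the pin, the bar keeps it down by itself until the eye comes over it.
- cassette: White tool cassette, about 0.4 kg, 150 mm long in y, body x -28 to 68, deck at z 25 mm, two red cups (15 high) on it. Origin: on its underside, 10 mm above the work surface, mid length; axes as the lane's, front = +y. A steel strap at its -x side, x -72 to -10, y 26 to 70, z 25 to 30, reaches over the stop rail with a 5 mm gap under it. Starts short of the pin, sliding takes 1 to 4 N.
- strap_front (a point): Middle of the lower front edge of the strap, in line with the pin along y and 44 mm ahead of the push tab's rear face. Axes as the cassette's. The front bar is 10 mm long in y, the eye behind it 28 mm, then the tab. If the pin is up this edge runs against it.
- strap_eye (a point): Centre of the strap's square eye (28 by 28 mm), at its underside, 24 mm behind the strap's front edge. Docked, it lies over the pin's axis.
- push_tab (a point): Middle of the top edge of the push tab's rear (-y) face, in line with the pin along y. The tab is an upright steel flange at the strap's rear edge, 52 mm wide in x, 6 mm thick, its top 30 mm above the stop rail's top (60 mm above the work surface). Behind it, above the rail, is free room for a finger, which pushes the cassette to +y.
- tool_holder: Steel taper tool holder standing loose, cone up, in the cassette's rear cup (cassette x = 22, y = -37 mm). 95 mm tall, flange 40 mm in diameter at mid height, 0.3 kg. Origin: centre of its underside, z along its axis; its top is 134 mm above the work surface.
- spare_holder: Bystander: a like tool holder in its own red cup (64 mm wide, 99 mm tall overall), standing on the trolley top. Origin: centre of the underside.
- insert_box: Bystander: white carton with a blue band, 60 x 85 x 45 mm. Origin: centre of the underside.
- nut_spanner: Bystander: flat dark collet-nut ring spanner, about 175 mm long and 6 mm thick, lying along its x axis. Origin: on its underside, near the middle.
Not all that is in view belongs to the job. Of the things that look like the cassette, the smallest one is meant.

How it is judged:
By the outcome, as a careful person would: the job done as asked, in the order asked, and still so for the second after the job is handed in, with the robot touching nothing.
It also fails if it takes over 35 s, if anything falls off the work surface, if the arm or the gripper's body presses on something with over 40 N, if the wrist force passes 120 N, or if a joint passes its speed limit or range.

ROBOT

A 6-joint arm with a two-finger parallel gripper is mounted at the origin on the work surface. World frame = base frame: x ahead of the robot, y to its left, z up, the work surface at z = 0. Lengths are in mm, angles in degrees, forces in N, time in s.
With the tool pointing down it reaches from about 350 to 850 mm from the base axis. Payload 8.1 kg.
Tool frame: the origin (TCP) lies midway between the tips of the shut fingers; the grasp point (between the pads) lies 19 mm behind it; z points along the fingers, y is the direction in which the jaws open and shut (so a half turn about z gives the same grasp; the last joint's range is limited). The gripper opens to 85 mm and grips with 20 to 120 N. Pads are 22 mm wide; open, the fingers measure 114 mm over their backs; the gripper's body (76 mm by 85 mm) begins 54 mm behind the grasp point. The pads swing forward as they close: fully open they stand 13 mm farther back than shut.
Start: joints at [62.487, 7.471, 85.268, -0, 87.261, -4.893], TCP at [230.754, 553.857, 231.292] pointing down, gripper open.
Joint ranges: [-169.43, 169.43], [-51.17, 129.36], [1.28, 143.12], [-76.62, 256.62], [0, 156.53], [-152.29, 152.29]. Speed limits (degrees/s): [136.94, 136.94, 159.86, 180, 180, 180].

INTERFACE

Orientations are given as [roll, pitch, yaw] about the fixed x, y, z axes, in that order (R = Rz(yaw) Ry(pitch) Rx(roll)).
In Python, from bench import telemetry, snapshot, camera_params, job gives the robot as it stands. The module is installed in compiled form; this text tells all that it offers.
- The arm moves only by the shell command python3 -m jog 'ROWS' [FORCE]. ROWS is JSON, a list that holds one entry, the list of rows, each a list of 7 numbers: the shift along the tool's x, y, z in units of 50 mm (1.0 is 50 mm), then the turn, a rotation vector about the tool's x, y, z in units of 2 pi rad (1.0 is 2 pi rad), then the opening, from 0 (shut) to 1 (fully open). In form: [[[dx, dy, dz, rx, ry, rz, claw], ...]]. A call has 1 to 12 rows; each row shifts and turns the commanded pose from where the row before left it, along the tool's axes as they then stand; what a row does not reach is not made up. A row lasts 1/8 s, in which the tool goes at most 62.5 mm and 10.7 degrees, less where a joint would pass 70% of its speed; a pose out of reach is approached as far as the arm can. A call with a number of a shift or a turn outside -1 to 1 is refused whole. A call with a gripper value outside its range is refused whole. The fingers move at their own pace and stop on an object; FORCE is the grip in N (left out, the last holds). Time passes only in rows, so rows that do not move let the fingers close. It gives the time, the measured TCP pose, the force and the opening at its end, in the units of the state.
- telemetry.sense(): the state, without advancing time (a new reading comes with each control period).
- snapshot(name): name is "side" or "top"; returns (picture, depth): 384x512x3 uint8, red, green, blue; 384x512 float32, mm along the optical axis (not along the pixel's ray), 0 where there is no reading.
- camera_params(name): a dict with "K" (3x3 intrinsics, pixels), "extrinsics" (4x4, takes a point from camera to world coordinates). Camera axes: x right, y down, z forward; pixel columns grow to the right and rows downward; lengths in mm; the calibration is good to about 2 mm. A picture is of the moment at which its call begins. camera_params takes no time and is no camera call.
- job.hand_in(): hands the job in, once; it reports no verdict.
The state is a dict: "time": time; "joint_pos": joint angles; "qd": joint speeds; "joint_efforts": joint torques, N m; "tool_pos": TCP position; "tcp_rot": TCP orientation; "ft_force": force on the tool from outside, world axes, zero at the start; "wrist_torque": the same for the moment, N m; "finger_gap": finger opening in mm.
Only numpy, scipy, OpenCV 4.12 (cv2) and the standard library are available. Lean on these libraries where they do the work, as an engineer would, in place of code of your own. Each camera call takes 0.05 s, during which the arm holds its last target. There are 200 camera calls.

## Working session

There is one attempt and no reset: what is moved stays moved. The work goes in short steps, Python scripts to look and compute and a shell command to move; the robot and the scene stay as the last step left them, time stands still between calls to the robot, and variables do not carry over. Pictures are saved under pics/ and viewed, about 8 in all and at most 12, crops included, and the job is handed in when it is done.

```bash
mkdir -p pics
python3 - <<'E'
from bench import telemetry, snapshot, camera_params
import cv2,numpy as np
for n in("side","top"):
    p,d=snapshot(n); cv2.imwrite(f"pics/{n}0.png",p[:,:,::-1]); np.savez(f"{n}0.npz",p=p,d=d)
    c=camera_params(n); print(n,np.round(c["K"],1).tolist(),np.round(c["extrinsics"],3).tolist())
print(telemetry.sense())
E
```

```text
side [[417.8, 0.0, 255.3], [0.0, 417.8, 188.9], [0.0, 0.0, 1.0]] [[0.983, -0.149, 0.104, 386.421], [-0.181, -0.747, 0.639, -720.844], [-0.017, -0.647, -0.762, 889.982], [0.0, 0.0, 0.0, 1.0]]
top [[449.2, 0.0, 255.2], [0.0, 449.2, 190.4], [0.0, 0.0, 1.0]] [[0.004, -1.0, 0.029, 452.345], [-1.0, -0.004, -0.002, -3.366], [0.002, -0.029, -1.0, 1396.673], [0.0, 0.0, 0.0, 1.0]]
{'time': 0.1, 'joint_pos': array([ 6.24874364e+01,  7.51201200e+00,  8.53234619e+01, -1.54733761e-03,
        8.72607232e+01, -4.89408868e+00]), 'qd': array([ 0.16349935, -0.07121861, -0.0783209 ,  0.09587749, -0.06289106,
       -0.06805492]), 'joint_efforts': array([ 1.51148568e-03, -5.70949173e+01, -5.01944375e+01, -7.24331426e-05,
        8.02364491e-03,  9.64017568e-05]), 'tool_pos': array([230.52528156, 553.41282247, 230.33244261]), 'tcp_rot': array([-1.79904022e+02, -6.66716080e-03,  1.57381595e+02]), 'ft_force': array([ 0.26916735,  0.46278425, -0.46778933]), 'wrist_torque': array([ 0.01517028, -0.02907028, -0.01162874]), 'finger_gap': 85.29144075480082}
```

View pics/top0.png

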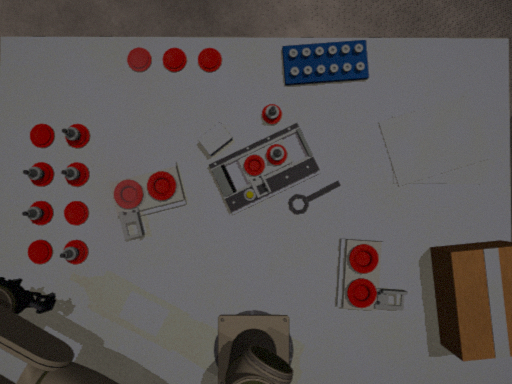

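View pics/side0.png

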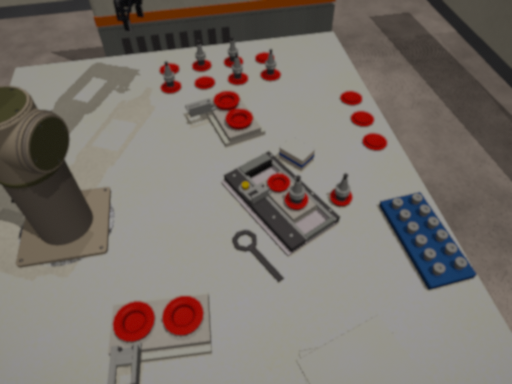

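Candidates for the cassette: the one in the lane at top (265,160), a lookalike at top (147,195), and another at top (365,275). The two lookalikes are visibly larger and lie loose with no lane. The one in the lane has the smallest cups, so I choose that one. The yellow pin is at (250,195). I'll check this in a close crop.

```bash
cat > h.py <<'E'
import numpy as np,cv2
from bench import camera_params
def ray(n,u,v,z):
    c=camera_params(n);K=np.array(c["K"]);E=np.array(c["extrinsics"])
    d=E[:3,:3]@np.linalg.solve(K,[u,v,1.]);o=E[:3,3];return o+d*(z-o[2])/d[2]
def proj(n,P):
    c=camera_params(n);K=np.array(c["K"]);E=np.linalg.inv(np.array(c["extrinsics"]))
    q=K@(E[:3,:3]@np.asarray(P,float)+E[:3,3]);return q[:2]/q[2]
E
python3 - <<'E'
from h import *
for n,(x0,x1,y0,y1) in dict(top=(200,345,110,220),side=(215,350,140,260)).items():
    z=np.load(n+"0.npz");p=z["p"]
    hsv=cv2.cvtColor(p,cv2.COLOR_RGB2HSV)
    m=cv2.inRange(hsv,(22,120,90),(34,255,255));m[:y0]=0;m[y1:]=0;m[:,:x0]=0;m[:,x1:]=0
    k,l,s,c=cv2.connectedComponentsWithStats(m)
    for i in range(1,k):
        if s[i,4]>8: print(n,s[i],c[i],ray(n,*c[i],44))
    cv2.imwrite(f"pics/{n}c.png",cv2.resize(p[y0:y1,x0:x1,::-1],None,fx=5,fy=5,interpolation=cv2.INTER_CUBIC))
E
```

```text
top [247 191   6   7  36] [249.38888889 194.13888889] [480.25600523  11.74546013  44.        ]
side [242 181   7   8  51] [245.05882353 184.45098039] [478.36475711   9.48646518  44.        ]
```

View pics/topc.png

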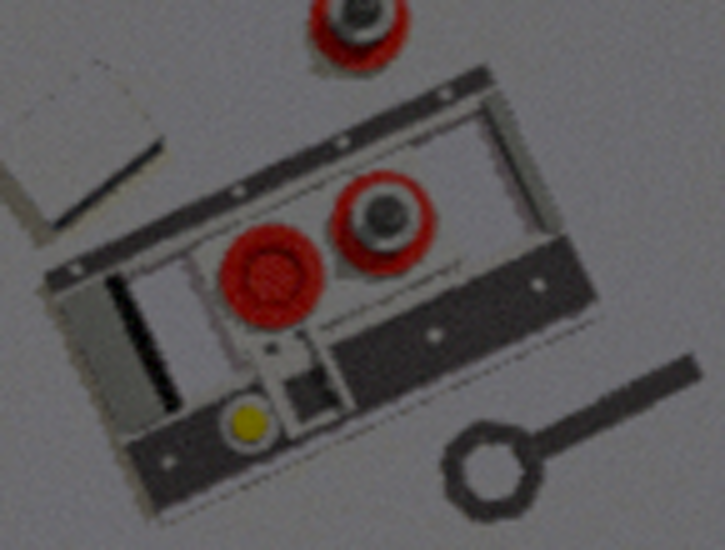

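View pics/sidec.png

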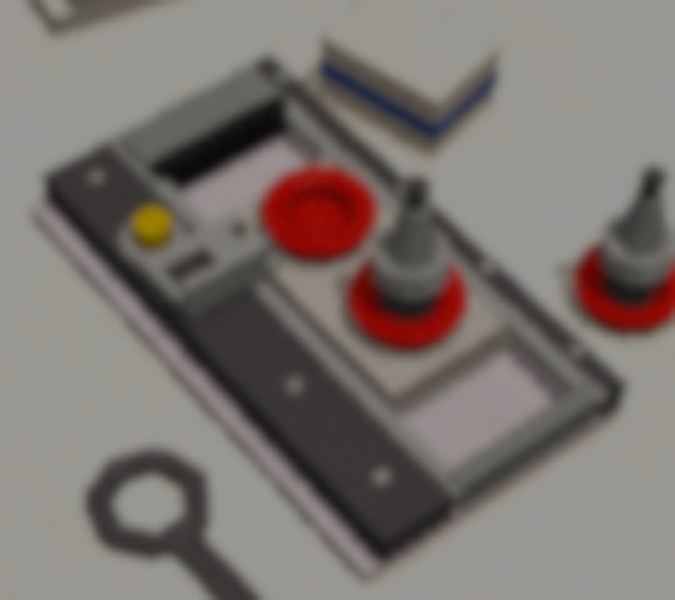

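The crops show the only cassette in a lane. The strap frame is at top-crop (310,385), just right of the pin at (249,425), and the loaded cup is at (385,215). Next I need the lane yaw and the position of the strap and tab.

Run:
```python
from h import *
# yaw: trolley-rail (dark) pieces in top view, rays onto z=30
for n,(x0,x1,y0,y1) in dict(top=(200,345,110,220),side=(215,350,140,260)).items():
    z=np.load(n+"0.npz");p=z["p"];d=z["d"]
    g=cv2.cvtColor(p,cv2.COLOR_RGB2HSV);m=((g[...,2]<75)&(g[...,1]<90)).astype(np.uint8)
    b=np.zeros_like(m);b[y0:y1,x0:x1]=m[y0:y1,x0:x1]
    k,l,s,c=cv2.connectedComponentsWithStats(b)
    for i in range(1,k):
        if s[i,4]>150:
            v,u=np.nonzero(l==i);P=np.array([ray(n,a,e,30)[:2] for a,e in zip(u,v)],np.float32)
            r=cv2.minAreaRect(P);print(n,s[i],"rect",np.round(cv2.boxPoints(r)).tolist(),np.round(r[1],1),r[2])
    # depth heights
    c=camera_params(n);K=np.array(c["K"]);E=np.array(c["extrinsics"])
    v,u=np.mgrid[y0:y1,x0:x1];D=d[y0:y1,x0:x1]
    C=np.stack([(u-K[0,2])/K[0,0]*D,(v-K[1,2])/K[1,1]*D,D],-1).reshape(-1,3)
    W=C@E[:3,:3].T+E[:3,3]
    th=np.radians(24);pin=np.array([479.3,10.6]);X=np.array([np.cos(th),np.sin(th)]);Y=np.array([-X[1],X[0]])
    lx=(W[:,:2]-pin)@X;ly=(W[:,:2]-pin)@Y
    s=(abs(lx)<9)&(abs(ly)<75);o=np.argsort(-ly[s])
    print(n,"along rail ly:z", [(int(a),int(q)) for a,q in zip(ly[s][o],W[s,2][o])][::2])
```

```text
top [ 209  123  110   90 2117] rect [[424.0, 70.0], [554.0, -202.0], [701.0, -132.0], [571.0, 141.0]] [163.  301.7] 25.520774841308594
top [288 181  52  34 438] rect [[408.0, -130.0], [512.0, -265.0], [561.0, -228.0], [456.0, -93.0]] [ 61.3 170.5] 37.7745246887207
top along rail ly:z [(74, 32), (73, 34), (72, 28), (70, 31), (69, 34), (69, 28), (68, 34), (67, 30), (66, 27), (65, 35), (64, 27), (62, 34), (62, 29), (61, 27), (59, 32), (58, 31), (58, 26), (57, 30), (55, 33), (54, 28), (53, 26), (52, 29), (51, 33), (50, 24), (49, 27), (48, 28), (47, 27), (46, 25), (45, 25), (44, 29), (43, 30), (42, 32), (41, 29), (39, 30), (39, 26), (38, 27), (37, 32), (36, 29), (35, 32), (34, 27), (33, 33), (32, 30), (31, 31), (30, 28), (29, 32), (28, 28), (27, 29), (25, 29), (24, 29), (23, 29), (22, 27), (21, 32), (20, 28), (19, 29), (18, 26), (17, 29), (16, 29), (15, 32), (13, 30), (13, 31), (12, 29), (11, 31), (9, 28), (8, 43), (7, 41), (6, 29), (5, 43), (4, 45), (3, 44), (2, 43), (1, 45), (0, 44), (0, 47), (-1, 43), (-2, 39), (-3, 41), (-4, 42), (-5, 44), (-6, 44), (-7, 31), (-8, 48), (-9, 42), (-10,
[... 352 characters left out ...]
 30), (-44, 31), (-45, 27), (-46, 28), (-47, 31), (-47, 31), (-49, 30), (-50, 30), (-51, 31), (-52, 30), (-53, 35), (-54, 26), (-55, 27), (-55, 33), (-56, 60), (-56, 65), (-58, 64), (-59, 58), (-59, 60), (-61, 56), (-63, 33), (-64, 33), (-65, 31), (-66, 32), (-67, 27), (-67, 35), (-69, 31), (-70, 31), (-71, 23), (-72, 29), (-73, 27), (-74, 32)]
side [245 157  49  20 284] rect [[484.0, 52.0], [615.0, 26.0], [630.0, 98.0], [499.0, 125.0]] [ 73.9 133.6] 78.64383697509766Traceback (most recent call last):
  File "<stdin>", line 10, in <module>
  File "h.py", line 4, in ray
    c=camera_params(n);K=np.array(c["K"]);E=np.array(c["extrinsics"])
ValueError: time passes only in moves, steps and waits
```

```bash
python3 -m jog '[[[0,0,0,0,0,-0.0267,0.65],[0,0,0,0,0,-0.0267,0.65],[0,0,0,0,0,-0.0267,0.65],[0,0,0,0,0,-0.0267,0.65],[0,0,0,0,0,-0.0267,0.65],[0,-0.5,0,0,0,0,0.65],[0,-0.9,0,0,0,0,0.65],[0,-0.9,0,0,0,0,0.65],[0,-0.9,0,0,0,0,0.65],[0,-0.9,0,0,0,0,0.65],[0,-0.9,0,0,0,0,0.65],[0,-0.9,0,0,0,0,0.65]]]'; python3 -m jog '[[[0,-0.9,0,0,0,0,0.65],[0,-0.9,0.3,0,0,0,0.65],[0,-0.9,0.4,0,0,0,0.65],[0,-0.9,0.4,0,0,0,0.65],[0,-0.9,0.4,0,0,0,0.65],[0.18,-0.9,0.3,0,0,0,0.65],[0,-0.9,0.2,0,0,0,0.65],[0,-0.3,0,0,0,0,0.65],[0,0,0,0,0,0,0.65]]]'
```

```text
time: 1.6
tool_pos: [357.7, 286.0, 230.9]
tcp_rot: [-180.0, -0.0, -154.6]
ft_force: [0.8, -0.2, 0.3]
finger_gap: 55.8
time: 2.72
tool_pos: [491.1, -14.8, 131.2]
tcp_rot: [180.0, -0.0, -154.7]
ft_force: [-0.5, 0.5, 0.5]
finger_gap: 55.7
```

```bash
python3 -m jog '[[[0,-0.19,0.2,0,0,0,0.65],[0,0,0.4,0,0,0,0.65],[0,0,0.4,0,0,0,0.65],[0,0,0.1,0,0,0,0.65],[0,0,0,0,0,0,0.65],[0,0,0,0,0,0,0.65]]]'
python3 - <<'E'
from h import *
from bench import snapshot,telemetry
a=[];B=dict(side=(205,325,120,240),top=(190,310,110,230))
for n,(x0,x1,y0,y1) in B.items():
    p,d=snapshot(n);a.append(cv2.resize(p[y0:y1,x0:x1,::-1],(400,400),interpolation=cv2.INTER_CUBIC))
cv2.imwrite("pics/h1.png",np.clip(np.hstack(a)*1.5,0,255).astype(np.uint8));s=telemetry.sense();print(s["tool_pos"],s["tcp_rot"],s["ft_force"])
E
```

```text
time: 3.48
tool_pos: [495.9, -22.8, 77.3]
tcp_rot: [-180.0, 0.1, -154.5]
ft_force: [0.3, -0.1, 0.9]
finger_gap: 55.5
[495.84777185 -22.99341088  77.19593545] [-1.79947869e+02  7.21925077e-02 -1.54546937e+02] [ 0.15811738 -0.89250077 -0.11549448]
```

View pics/h1.png

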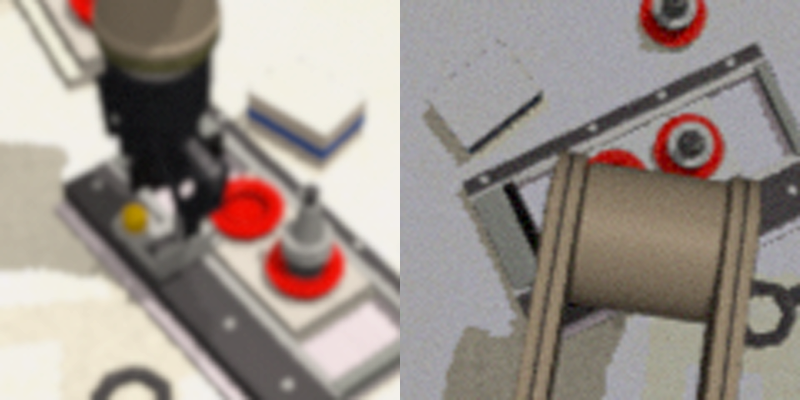

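```bash
python3 -m jog '[[[0,0,0.3,0,0,0,0.65],[0,0,0.1,0,0,0,0.65],[0,0,0.1,0,0,0,0.65],[0,0,0,0,0,0,0.65]]]';python3 -m jog '[[[0,0,0.1,0,0,0,0.65],[0,0,0.1,0,0,0,0.65],[0,0,0,0,0,0,0.65]]]'
```

```text
time: 4.08
tool_pos: [494.7, -22.9, 50.6]
tcp_rot: [180.0, -0.1, -154.6]
ft_force: [0.3, -0.2, 0.5]
finger_gap: 55.4
time: 4.45
tool_pos: [494.8, -22.9, 40.8]
tcp_rot: [180.0, -0.0, -154.6]
ft_force: [0.2, -0.6, -0.6]
finger_gap: 55.7
```

```bash
for i in 1 2 3; do python3 -m jog '[[[0,0,0.05,0,0,0,0.65],[0,0,0,0,0,0,0.65]]]'|grep -E "pos|force"; done
python3 - <<'E'
from h import *
from bench import snapshot
p,d=snapshot("side");cv2.imwrite("pics/h2.png",np.clip(1.6*cv2.resize(p[145:225,215:305,::-1],(675,600),interpolation=cv2.INTER_CUBIC).astype(float),0,255))
E
```

```text
tool_pos: [495.4, -23.0, 39.0]
ft_force: [-1.3, -0.2, 3.0]
tool_pos: [495.5, -23.0, 36.4]
ft_force: [0.7, 0.0, 3.5]
tool_pos: [495.5, -23.0, 33.9]
ft_force: [0.5, 0.5, 4.4][ WARN:0@1.927] global loadsave.cpp:1063 imwrite_ Unsupported depth image for selected encoder is fallbacked to CV_8U.
```

View pics/h2.png

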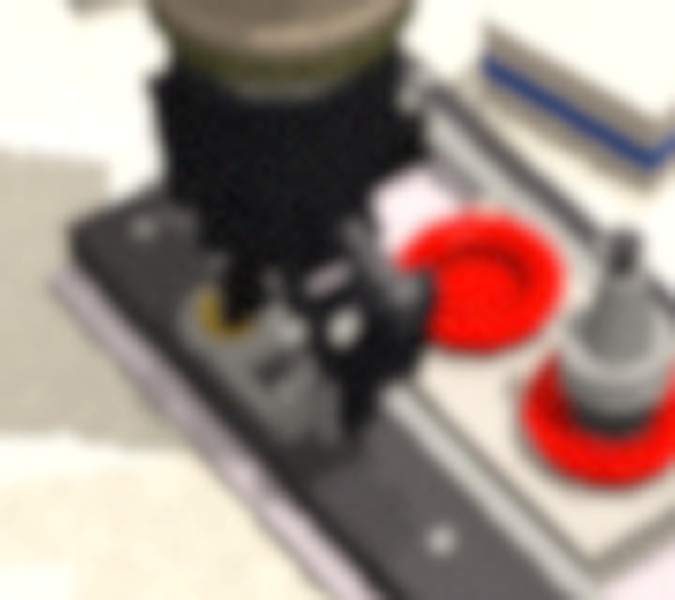

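```bash
python3 -m jog '[[[0.06,0,0.04,0,0,0,0.65],[0,0,0.04,0,0,0,0.65],[0,0,0,0,0,0,0.65]]]'|grep -E "pos|force"; python3 -m jog '[[[0,0,0.04,0,0,0,0.65],[0,0,0,0,0,0,0.65],[0,0,0,0,0,0,0.65]]]'|grep -E "pos|force"
```

```text
tool_pos: [492.7, -24.4, 29.9]
ft_force: [1.4, 0.2, 5.4]
tool_pos: [492.7, -24.4, 28.0]
ft_force: [1.6, -0.6, 5.4]
```

```bash
for i in 1 2 3 4; do python3 -m jog '[[[0,0.03,0,0,0,0,0.65],[0,0.03,0,0,0,0,0.65]]]'|grep -E "pos|force|gap"; done
```

```text
tool_pos: [491.4, -22.2, 28.0]
ft_force: [1.5, -3.4, 5.9]
finger_gap: 55.5
tool_pos: [490.1, -19.5, 28.0]
ft_force: [1.9, -3.7, 5.8]
finger_gap: 55.5
tool_pos: [489.0, -16.8, 28.1]
ft_force: [3.3, -5.0, 3.6]
finger_gap: 55.7
tool_pos: [487.8, -14.0, 28.1]
ft_force: [3.3, -4.0, 3.6]
finger_gap: 55.5
```

Run:
```python
from h import *
from bench import snapshot
p,d=snapshot("side");cv2.imwrite("pics/h3.png",np.clip(2*cv2.resize(p[165:215,225:285,::-1],(720,600),interpolation=cv2.INTER_CUBIC).astype(float),0,255).astype(np.uint8))
```

```text
(no output)
```

View pics/h3.png

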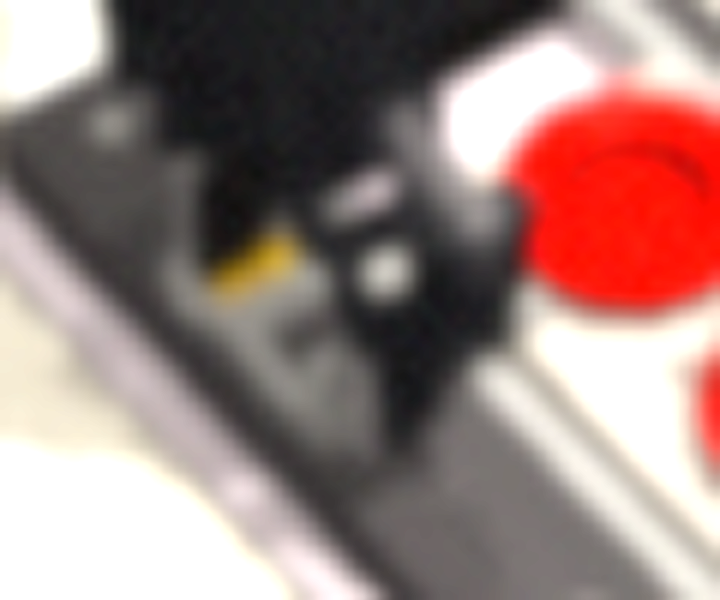

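The yellow strip at (255,265) sits between the front finger and the strap's front bar. The pin is held down and the bar is already over its rear edge, so I keep pushing.

```bash
for i in 1 2 3 4 5 6; do python3 -m jog '[[[0,0.035,0,0,0,0,0.65],[0,0.035,0,0,0,0,0.65]]]'|grep -E "pos|force"; done
python3 - <<'E'
from h import *
from bench import snapshot
p,d=snapshot("side");cv2.imwrite("pics/h4.png",np.clip(2*cv2.resize(p[165:215,225:285,::-1],(720,600),interpolation=cv2.INTER_CUBIC).astype(float),0,255).astype(np.uint8))
E
```

```text
tool_pos: [486.3, -10.8, 28.1]
ft_force: [3.5, -4.1, 3.9]
tool_pos: [484.8, -7.7, 28.1]
ft_force: [3.8, -4.1, 4.4]
tool_pos: [483.3, -4.5, 28.1]
ft_force: [3.7, -4.8, 3.5]
tool_pos: [481.0, -0.8, 27.5]
ft_force: [2.2, -2.9, 1.9]
tool_pos: [479.5, 2.5, 27.6]
ft_force: [2.3, -3.4, 1.5]
tool_pos: [478.2, 5.6, 27.7]
ft_force: [2.3, -2.1, 1.3]
```

View pics/h4.png

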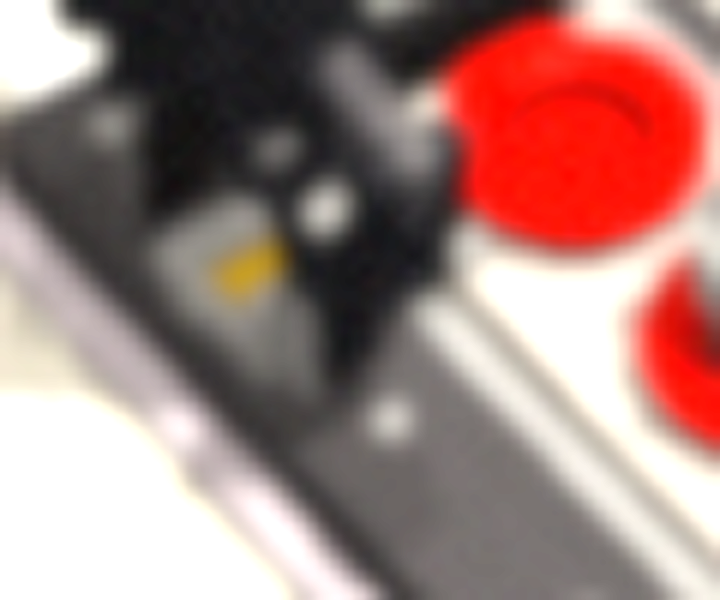

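```bash
for i in 1 2 3 4; do python3 -m jog '[[[0,0.025,0,0,0,0,0.65],[0,0.025,0,0,0,0,0.65]]]'|grep -E "pos|force"; done; python3 -m jog '[[[0,0.02,0,0,0,0,0.65],[0,0.02,0,0,0,0,0.65],[0,0,0,0,0,0,0.65]]]'
python3 - <<'E'
from h import *
from bench import snapshot
p,d=snapshot("side");cv2.imwrite("pics/h5.png",np.clip(2*cv2.resize(p[165:215,225:285,::-1],(720,600),interpolation=cv2.INTER_CUBIC).astype(float),0,255).astype(np.uint8))
E
```

```text
tool_pos: [477.2, 7.8, 27.8]
ft_force: [3.0, -2.3, 2.2]
tool_pos: [476.1, 10.1, 27.8]
ft_force: [2.0, -1.3, 0.8]
tool_pos: [475.1, 12.3, 27.8]
ft_force: [1.9, -2.8, 1.4]
tool_pos: [474.0, 14.6, 27.8]
ft_force: [3.4, -2.4, 2.1]
time: 9.98
tool_pos: [472.9, 16.5, 27.7]
tcp_rot: [180.0, -0.0, -154.6]
ft_force: [2.0, -1.7, 1.1]
finger_gap: 55.5
```

View pics/h5.png

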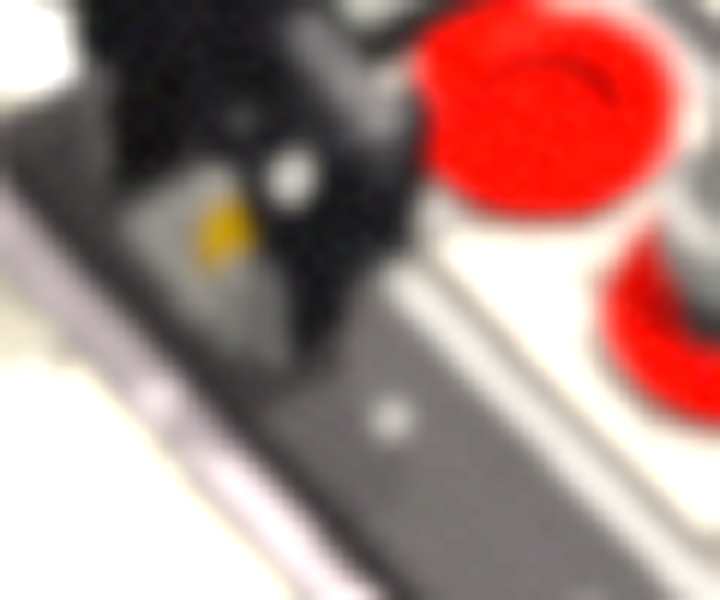

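The pin is back at its sprung-up image row (v≈184, same as at the start) and shows inside the eye. Next I back off the tab slightly, lift clear and check.

```bash
python3 -m jog '[[[0,-0.04,0,0,0,0,0.65],[0,-0.03,0,0,0,0,0.65],[0,0,-0.2,0,0,0,0.65],[0,0,-0.5,0,0,0,0.65],[0,0,-0.8,0,0,0,0.65],[0,0,-0.9,0,0,0,0.65],[-0,0,-0.9,0,0,0,0.65],[0.5,0.5,-0.5,0,0,0,0.65],[0.9,0.9,0,0,0,0,0.65],[0.6,0.9,0,0,0,0,0.65],[0,0.9,0,0,0,0,0.65],[0,0,0,0,0,0,0.65]]]'
python3 - <<'E'
from h import *
from bench import snapshot
a=[]
for n,(x0,x1,y0,y1) in dict(top=(200,345,110,220),side=(205,350,140,260)).items():
    p,d=snapshot(n)
    hsv=cv2.cvtColor(p,cv2.COLOR_RGB2HSV)
    m=cv2.inRange(hsv,(22,120,90),(34,255,255));m[:y0]=0;m[y1:]=0;m[:,:x0]=0;m[:,x1:]=0
    v,u=np.nonzero(m); print(n,len(u),u.mean() if len(u) else 0,v.mean() if len(u) else 0, "depth", np.median(d[v,u]), "was",np.median(np.load(n+'0.npz')['d'][v,u]))
    a.append(cv2.resize(p[y0:y1,x0:x1,::-1],(400,330),interpolation=cv2.INTER_CUBIC))
cv2.imwrite("pics/end.png",np.clip(np.hstack(a)*1.6,0,255).astype(np.uint8))
E
```

```text
time: 11.52
tool_pos: [315.6, 116.4, 218.7]
tcp_rot: [180.0, 0.1, -154.3]
ft_force: [0.5, 0.3, 0.6]
finger_gap: 55.4
top 36 249.38888888888889 194.13888888888889 depth 1351.6176 was 1352.8433
side 21 244.23809523809524 183.33333333333334 depth 1122.6465 was 1123.6085
```

View pics/end.png

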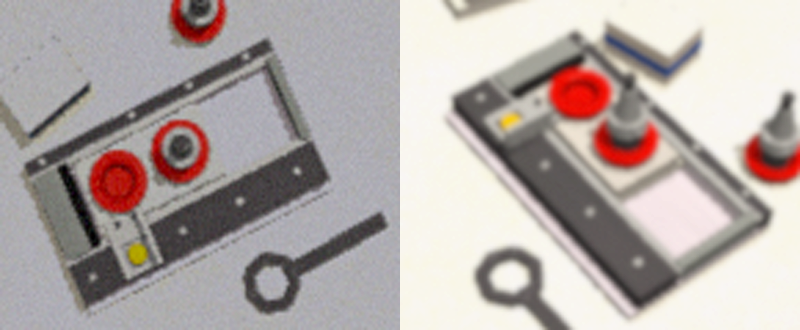

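The pin is up inside the eye, at the same pixel and depth as at the start. The holder is upright in its cup, the bystanders haven't moved and the hand is clear.

```bash
python3 -c "
from bench import job
print(job.hand_in())"
```

```text
the job is handed in; nothing more can be done
None
```

The cassette is docked and locked, and the job is handed in at about 11.6 s of robot time.

**What I did:** With the jaws 55 mm apart along the lane, the front finger pressed the yellow pin down about 11.5 mm. The rear finger then pushed the tab steadily until the strap's front bar took over the pin and the eye came over it. I backed off the tab by 3.5 mm, lifted straight up and moved the hand clear.

**Last checks:**
- **Pin:** In the top view it shows inside the eye at the same pixel as at the start (249.4, 194.1). Its depth is within about 1 mm of the sprung-up height in both views, so it is fully up.
- **Surroundings:** The tool holder stands upright in its cup, and the box, spare holder and spanner look unmoved.
- **Forces:** The readings stayed below about 8 N, and the wrist reads about zero with the hand clear.

**Disagreements:** The two cameras placed the pin 2–3 mm apart. I also shifted the hand 3 mm sideways after the side view showed the finger off-centre on the pin. I did not test the lock by pulling on the cassette.

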